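Load the lens edger's chuck heads and formers

ROBOT

A 6-joint arm with a two-finger parallel gripper is mounted at the origin on the work surface. World frame = base frame: x ahead of the robot, y to its left, z up, the work surface at z = 0. Lengths are in mm, angles in rad, forces in N, time in s.
With the tool pointing down it reaches from about 425 to 950 mm from the base axis. Payload 3.5 kg.
Tool frame: the origin (TCP) lies on the front face of the gripper's body, between the roots of the fingers; the fingertips stand 73 mm ahead of it and the grasp point (between the pads) lies 54 mm ahead of it; z points along the fingers, x is the direction in which the jaws open and shut, and the axes are right-handed (so a half turn about z gives the same grasp; the last joint's range is limited). The gripper opens to 85 mm and grips with 20 to 120 N. Pads are 22 mm wide; open, the fingers measure 114 mm over their backs; the gripper's body (76 mm by 85 mm) begins 54 mm behind the grasp point. The pads swing forward as they close: fully open they stand 13 mm farther back than shut.
Start: joints at [-1.44, 0.286, 1.577, -0, 1.279, -0.15], TCP at [187.083, -648.542, 303.925] pointing down, gripper open.
Joint ranges: [-2.77, 2.77], [-0.9, 2.22], [0.21, 2.48], [-1.53, 4.67], [0.24, 2.81], [-2.84, 2.84]. Speed limits (rad/s): [2.79, 2.79, 3.14, 3.14, 3.14, 3.14].

INTERFACE

Orientations are given as [roll, pitch, yaw] about the fixed x, y, z axes, in that order (R = Rz(yaw) Ry(pitch) Rx(roll)).
In Python, from workcell import ctrl, read_camera gives the robot as it stands. The module is installed in compiled form; this text tells all that it offers. Calls block until the motion is done:
- ctrl.move_pose(position, orientation): joint-space move of the TCP to a pose.
- ctrl.servo_line(position, attitude=None, speed=150): straight line of the TCP; attitude=None keeps the orientation; speed is the mean speed in mm/s.
- ctrl.goto_joints(angles): joint-space move.
- ctrl.release() and ctrl.close_gripper(f_grip=None): open the fingers fully, or close them until they stop; f_grip is the grip in N (None keeps the last).
- ctrl.wait(seconds).
- ctrl.ik(position, orientation): joint angles nearest the present ones, or None.
- ctrl.read_state(): the state.
- read_camera(name): name is "scene" or "side" or "wrist"; returns a dict with "image" (420x560x3 uint8, red, green, blue), "fov_y" (degrees; the focal length in pixels is half the picture's height over the tangent of half this angle, whatever the lens; pixels are square), "cx", "cy" (the principal point, pixels), "cam_to_world" (4x4, takes a point from camera to world coordinates); the wrist camera has in their place "tool_from_camera" (4x4, takes a point from camera to tool coordinates, whose origin is the TCP and whose axes are the tool frame's). Camera axes: x right, y up, looking along -z (the intrinsics and any distortion apply to the point x, -y, -z); pixel columns grow to the right and rows downward; lengths in mm; the calibration is good to about 2 mm. A picture is of the moment at which its call begins: read the wrist's pose just before it. There is no depth.
A pose or a line that the arm cannot do raises ctrl.IKError and nothing moves.
- ctrl.hand_in(): hands the job in, once; it reports no verdict.
The state is a dict: "time_s": time; "joint_positions": joint angles; "dq": joint speeds; "tau": joint torques, N m; "tool_pos": TCP position; "orientation": TCP orientation; "wrist_force": force on the tool from outside, world axes, zero at the start; "torque": the same for the moment, N m; "width": opening from 0.0 (shut) to 1.0 (fully open).
Only numpy, scipy, OpenCV 4.12 (cv2) and the standard library are available. Lean on these libraries where they do the work, as an engineer would, in place of code of your own. Each camera call takes 0.05 s, during which the arm holds its last target. There are 200 camera calls.

TASK

Set up the edging bench for the next job: seat every chuck head that is there in a spindle socket of its own, turning it under light pressure until its tang drops in and the flange sits fully home, and lay both white formers flat on the rack, each with its hole over a locating pin of its own. When all are loaded, throw the ready lever fully over, away from the robot. Press gently, and leave the bottle, jar, screwdriver and spectacles alone.

Things in the scene. Friction and masses are not known exactly. Their poses are not given: they have to be found in the camera images.
- bed: low white box 100 (x) x 330 (y) x 28 mm (z) fixed to the table, with three spindles in a row along y, 108 mm apart; origin at the centre of its underside, z up. Each spindle has stopped at its own angle, within 0.4 rad of its slot's long side lying along the bed's x; this angle is not given: look, or feel by turning a head under light pressure. Spindles are stiff (0.5 N m to turn)
- socket0 (a point): socket at the +y end of the bed: centre of the mouth of a rectangular slot 44 x 28 mm, 18 mm deep, in the flat top (68 x 52 mm) of a steel spindle nose, 50 mm above the table; axes are the bed's, not the slot's. A tang enters within about 0.08 rad of the slot's direction, either way round; home, the flange rests on the nose's top
- socket1 (a point): socket in the middle of the bed: centre of the mouth of a rectangular slot 44 x 28 mm, 18 mm deep, in the flat top (68 x 52 mm) of a steel spindle nose, 50 mm above the table; axes are the bed's, not the slot's. A tang enters within about 0.08 rad of the slot's direction, either way round; home, the flange rests on the nose's top
- socket2 (a point): socket at the -y end of the bed: centre of the mouth of a rectangular slot 44 x 28 mm, 18 mm deep, in the flat top (68 x 52 mm) of a steel spindle nose, 50 mm above the table; axes are the bed's, not the slot's. A tang enters within about 0.08 rad of the slot's direction, either way round; home, the flange rests on the nose's top
- rack: low grey former rack 110 (x) x 250 (y) x 28 mm (z) fixed to the table, with two upright steel locating pins in a row along y, 124 mm apart; origin at the centre of its underside
- pin0 (a point): foot of the locating pin nearer the rack's +y end, on the rack's flat top (28 mm above the table); the pin is 9 mm in diameter, 16 mm high, its top 4 mm tapering to 4 mm; axes are the rack's
- pin1 (a point): foot of the locating pin nearer the rack's -y end, on the rack's flat top (28 mm above the table); the pin is 9 mm in diameter, 16 mm high, its top 4 mm tapering to 4 mm; axes are the rack's
- head_a_center (a point): chuck head, 120 g, standing: aluminium tang 40 (x) x 24 (y) mm, 14 mm deep; on it a round flange 56 mm in diameter, 8 mm thick; on top an upright black finger tab 30 mm long (x), 14 mm thick (y), 34 mm tall; 56 mm tall in all. This point is on its axis, half-way up (28 mm above the tang's underside); z up. May be absent (None).
- head_a_seat (a point): same head: centre of the flange's underside, 14 mm above the tang's underside; it comes to a socket's point when home. May be absent (None).
- head_b_center (a point): chuck head, 120 g, standing: aluminium tang 40 (x) x 24 (y) mm, 14 mm deep; on it a round flange 56 mm in diameter, 8 mm thick; on top an upright black finger tab 30 mm long (x), 14 mm thick (y), 34 mm tall; 56 mm tall in all. This point is on its axis, half-way up (28 mm above the tang's underside); z up. May be absent (None).
- head_b_seat (a point): same head: centre of the flange's underside, 14 mm above the tang's underside; it comes to a socket's point when home. May be absent (None).
- head_c_center (a point): chuck head, 120 g, standing: aluminium tang 40 (x) x 24 (y) mm, 14 mm deep; on it a round flange 56 mm in diameter, 8 mm thick; on top an upright black finger tab 30 mm long (x), 14 mm thick (y), 34 mm tall; 56 mm tall in all. This point is on its axis, half-way up (28 mm above the tang's underside); z up. May be absent (None).
- head_c_seat (a point): same head: centre of the flange's underside, 14 mm above the tang's underside; it comes to a socket's point when home. May be absent (None).
- former_a_tab (a point): former, 60 g, lying flat: white plate 6 mm thick, 76 x 44 mm, rounded at the +x end, a 12 mm through hole near the square end, and near the rounded end an upright tab 26 mm long (x), 12 mm thick (y), rising 34 mm above the plate. x points from hole to tab; the tab's centre is 30 mm from the hole's axis. This point is the centre of the tab (23 mm above the underside).
- former_a_hole (a point): same former: centre of the hole at the plate's underside; it comes to a pin's point when laid flat.
- former_b_tab (a point): former, 60 g, lying flat: white plate 6 mm thick, 76 x 44 mm, rounded at the +x end, a 12 mm through hole near the square end, and near the rounded end an upright tab 26 mm long (x), 12 mm thick (y), rising 34 mm above the plate. x points from hole to tab; the tab's centre is 30 mm from the hole's axis. This point is the centre of the tab (23 mm above the underside).
- former_b_hole (a point): same former: centre of the hole at the plate's underside; it comes to a pin's point when laid flat.
- ready_lever (a joint): ready lever, rad: 0 off (leaning towards the robot, -x), 1.0 fully thrown (leaning away, +x); it stays where it is left
- ready_lever_tip (a point): tip of the ready lever, a black lever about 70 mm long standing on a small grey block beside the work, pivoting just above the block; seen from above, this point's x axis is the direction of the throw (within 0.3 rad of straight away from the robot, +x)
- glue: blue glue bottle 32 mm in diameter, 120 mm tall, standing; bystander, to be left alone; origin at the centre of its underside
- driver: screwdriver 160 mm long, lying; bystander, to be left alone; origin near its middle
- jar: small glass screw jar 48 mm in diameter, 50 mm tall; bystander, to be left alone; origin at the centre of its underside
- spectacles: black spectacle frame lying open, about 125 mm wide; bystander, to be left alone; origin near its middle
There are look-alikes about, which are no part of the job. Leave any purple or yellow look-alike of the part that bears former_b_tab alone. What is shaped like the part that bears head_c_center but green is not meant.

How it is judged (in metres and radians):
On the way, in this order (a step that is already met when the one before it is completed fails the run):
1. every head present is home in a socket and every former present lies flat over a pin, with the lever still off ((distance between head_a_seat and socket0 below 0.004 m or distance between head_a_seat and socket1 below 0.004 m or distance between head_a_seat and socket2 below 0.004 m) and angle between each of head_a_seat, head_b_seat, head_c_seat, former_a_hole, former_b_hole's own z axis and vertical below 0.06 rad and (distance between head_b_seat and socket0 below 0.004 m or distance between head_b_seat and socket1 below 0.004 m or distance between head_b_seat and socket2 below 0.004 m) and (distance between head_c_seat and socket0 below 0.004 m or distance between head_c_seat and socket1 below 0.004 m or distance between head_c_seat and socket2 below 0.004 m) and (distance between former_a_hole and pin0 below 0.004 m or distance between former_a_hole and pin1 below 0.004 m) and (distance between former_b_hole and pin0 below 0.004 m or distance between former_b_hole and pin1 below 0.004 m) and value of joint ready_lever below 0.5 rad), for 0.2 s.
2. the ready lever is thrown (value of joint ready_lever above 0.75 rad), for 0.2 s.
At the end, for the whole second after the job is handed in: Every head present has its seat point within 4 mm of a socket's mouth and stands upright within 0.06 rad; every former present has its hole within 4 mm of a pin's foot and lies level within 0.06 rad; the ready lever is past 0.75 rad ((distance between head_a_seat and socket0 below 0.004 m or distance between head_a_seat and socket1 below 0.004 m or distance between head_a_seat and socket2 below 0.004 m) and angle between each of head_a_seat, head_b_seat, head_c_seat, former_a_hole, former_b_hole's own z axis and vertical below 0.06 rad and (distance between head_b_seat and socket0 below 0.004 m or distance between head_b_seat and socket1 below 0.004 m or distance between head_b_seat and socket2 below 0.004 m) and (distance between head_c_seat and socket0 below 0.004 m or distance between head_c_seat and socket1 below 0.004 m or distance between head_c_seat and socket2 below 0.004 m) and (distance between former_a_hole and pin0 below 0.004 m or distance between former_a_hole and pin1 below 0.004 m) and (distance between former_b_hole and pin0 below 0.004 m or distance between former_b_hole and pin1 below 0.004 m) and value of joint ready_lever above 0.75 rad); the robot touches nothing.
It fails at once if the glue is pushed away by more than 50 mm (distance of glue from where it was at the start of the episode above 0.05 m).
It fails at once if the driver is pushed away by more than 50 mm (distance of driver from where it was at the start of the episode above 0.05 m).
It fails at once if the jar is pushed away by more than 50 mm (distance of jar from where it was at the start of the episode above 0.05 m).
It fails at once if the spectacles is pushed away by more than 50 mm (distance of spectacles from where it was at the start of the episode above 0.05 m).
It fails at once if the spindle bed is pressed or wedged with more than 80 N (contact force between bed and anything else above 80 N).
Of head_a, head_b, head_c only 2 to 3 are there at a start; the rules pass over those that are not, and their reading is None.
At some moment in a run one of head_a, head_b, head_c, former_a, former_b may be knocked a few centimetres aside while the robot is not near it.
It also fails if it takes over 210 s, if anything falls off the work surface, if the arm or the gripper's body presses on something with over 40 N, if the wrist force passes 120 N, or if a joint passes its speed limit or range.

## Working session

There is one attempt and no reset: what is moved stays moved. The work goes in short steps, each a Python script; the robot and the scene stay as the last script left them, time stands still between calls to the robot, and variables do not carry over. Pictures are saved under pics/ and viewed, about 12 in all and at most 16, crops included, and the job is handed in when it is done.

```bash
mkdir -p pics
python3 - <<'E'
from workcell import ctrl, read_camera
import cv2,numpy as np
for n in ("scene","side","wrist"):
    d=read_camera(n); print({k:(v if not hasattr(v,'shape') else np.round(v,3).tolist()) for k,v in d.items() if k!="image"})
    cv2.imwrite(f"pics/{n}0.png",cv2.resize(d["image"][:,:,::-1],(800,600),interpolation=cv2.INTER_CUBIC))
print(ctrl.read_state())
E
```

```text
{'fov_y': 57.211383528345316, 'cx': 284.91649648084274, 'cy': 207.80671979273734, 'cam_to_world': [[0.15, -0.784, 0.603, 1076.402], [0.989, 0.13, -0.078, -72.299], [-0.017, 0.608, 0.794, 921.968], [0.0, 0.0, 0.0, 1.0]]}
{'fov_y': 57.72346029846571, 'cx': 281.4279607899224, 'cy': 212.84920955912125, 'cam_to_world': [[-0.873, 0.283, -0.397, -8.156], [-0.487, -0.527, 0.696, 764.024], [-0.012, 0.801, 0.598, 712.157], [0.0, 0.0, 0.0, 1.0]]}
{'fov_y': 64.52935499937277, 'cx': 279.3016851348132, 'cy': 207.55331979070004, 'tool_from_camera': [[1.0, 0.002, -0.001, -0.012], [0.001, -0.954, -0.301, -77.176], [-0.001, 0.301, -0.954, -69.611], [0.0, 0.0, 0.0, 1.0]]}
{'time_s': 0.15, 'joint_positions': array([-1.43999763e+00,  2.87036340e-01,  1.57784714e+00,  5.53122960e-06,
        1.27859362e+00, -1.49978017e-01]), 'dq': array([ 2.86925895e-04, -1.54607295e-03, -5.93283763e-03, -8.36163520e-05,
        7.25526082e-04,  6.84192948e-05]), 'tau': array([ 2.85720329e-03, -4.06596959e+01, -2.93142933e+01, -1.71319498e-04,
        3.89400913e-03,  2.00626332e-06]), 'tool_pos': array([ 187.03777755, -648.17701842,  302.81186593]), 'orientation': array([-3.14130585e+00,  1.86249641e-03, -1.29002095e+00]), 'wrist_force': array([ 0.0377744 ,  0.13266146, -0.71851964]), 'torque': array([-0.08462979, -0.03380758, -0.01303654]), 'width': 0.9980568132989777}
```

View pics/scene0.png

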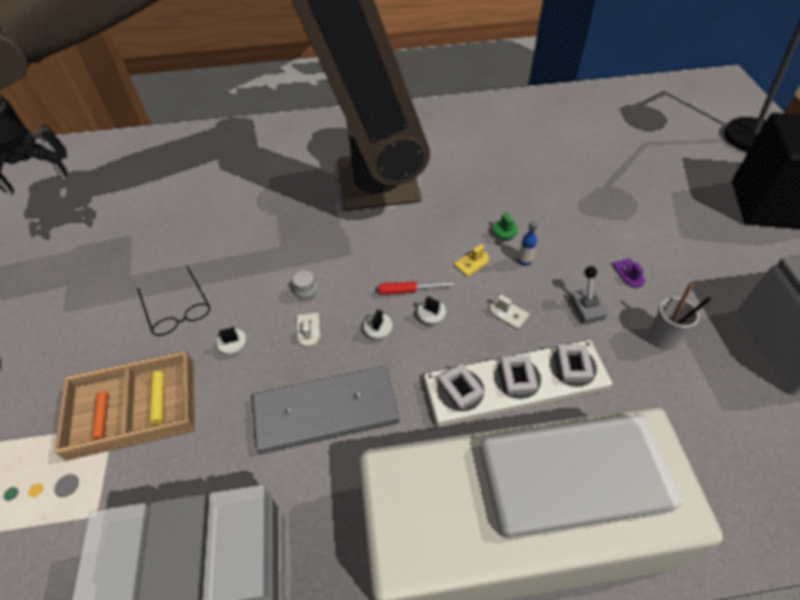

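View pics/side0.png

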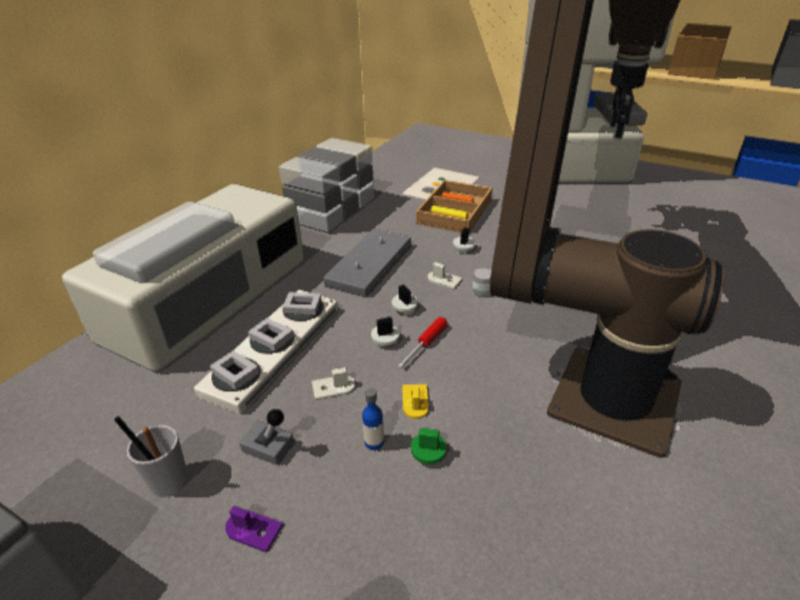

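Heads (scene, 800x600 px): (231,338), (378,322), (432,308). White formers: (308,328), (509,310). Look-alikes to avoid are yellow (472,260), purple (630,270) and green (505,227). Bed noses are at (462,387), (520,375), (576,363), rack pins at (289,410), (358,395), and the lever tip at (591,271).

```bash
cat > h.py <<'E'
from workcell import ctrl, read_camera
import cv2,numpy as np,math,os
from scipy.spatial.transform import Rotation as R
def T_tool(s=None):
    s=s or ctrl.read_state(); T=np.eye(4); T[:3,:3]=R.from_euler('xyz',s['orientation']).as_matrix(); T[:3,3]=s['tool_pos']; return T
def cam(n):
    T=T_tool() if n=='wrist' else None
    d=read_camera(n); d['M']=T@d['tool_from_camera'] if n=='wrist' else d['cam_to_world']; return d
def f(d): return 210/math.tan(math.radians(d['fov_y']/2))
def ray(d,u,v):
    r=d['M'][:3,:3]@np.array([(u-d['cx'])/f(d),-(v-d['cy'])/f(d),-1]); return d['M'][:3,3],r
def toz(d,u,v,z):
    o,r=ray(d,u,v); return (o+r*(z-o[2])/r[2])[:2]
def proj(d,p):
    q=np.linalg.inv(d['M'])@np.append(p,1); return d['cx']+f(d)*q[0]/-q[2], d['cy']-f(d)*q[1]/-q[2]
def rect(d,x0,x1,y0,y1,z,s=2.0):
    """top-down orthographic picture of plane z: col=(y1-y)*s (y to the left), row=(x1-x)*s"""
    w,h=int((y1-y0)*s),int((x1-x0)*s)
    pts=np.float32([[0,0],[w,0],[w,h],[0,h]]); wc=[(x1,y1),(x1,y0),(x0,y0),(x0,y1)]
    src=np.float32([proj(d,np.array([a,b,z])) for a,b in wc])
    return cv2.warpPerspective(d['image'][:,:,::-1],cv2.getPerspectiveTransform(src,pts),(w,h),flags=cv2.INTER_CUBIC)
def down(x,y,z,yaw,fn=ctrl.move_pose): fn([x,y,z],[math.pi,0,yaw])
def tz(): return ctrl.read_state()['tool_pos']
E
python3 - <<'E'
from h import *
A={'h1':(231,346,18),'h2':(378,329,18),'h3':(432,314,18),'fA':(308,333,6),'fB':(509,315,6),'n0':(462,387,50),'n1':(520,375,50),'n2':(576,363,50),'p0':(289,412,28),'p1':(358,397,28),'lev':(591,271,90),'glue':(527,262,0),'jar':(304,295,0)}
d=cam('scene')
for k,(u,v,z) in A.items(): print(k,toz(d,u*.7,v*.7,z).round())
d=cam('side')
B={'h1':(464,248,18),'h2':(404,306,18),'h3':(385,341,18),'fA':(446,280,6),'fB':(331,387,6),'n0':(303,303,50),'n1':(271,335,50),'n2':(235,371,50),'lev':(276,417,90)}
for k,(u,v,z) in B.items(): print(k,toz(d,u*.7,v*.7,z).round())
E
```

```text
h1 [ 453. -341.]
h2 [460. -53.]
h3 [441.  59.]
fA [ 439. -192.]
fB [461. 215.]
n0 [629.  79.]
n1 [622. 186.]
n2 [614. 293.]
p0 [ 617. -230.]
p1 [ 607. -106.]
lev [440. 375.]
glue [324. 294.]
jar [ 336. -198.]
h1 [ 431. -318.]
h2 [446. -40.]
h3 [423.  77.]
fA [ 416. -186.]
fB [451. 222.]
n0 [612.  86.]
n1 [603. 197.]
n2 [594. 304.]
lev [433. 377.]
```

Run:
```python
from h import *
import pickle
for n,(x,y) in {'R':(570,-190),'L':(570,190)}.items():
    down(x,y,330,-math.pi/2); ctrl.wait(.3)
    d=cam('wrist'); pickle.dump(d,open(f'{n}.pkl','wb'))
    cv2.imwrite(f'pics/{n}.png',cv2.resize(d['image'][:,:,::-1],(800,600),interpolation=cv2.INTER_CUBIC))
print(ctrl.read_state()['tool_pos'])
```

```text
[570.21099355 189.3796851  329.99809426]
```

View pics/R.png

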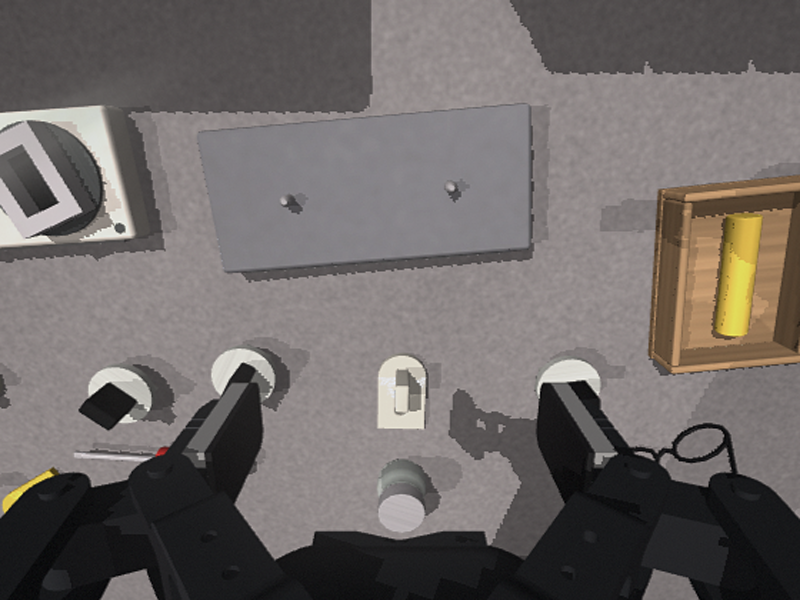

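View pics/L.png

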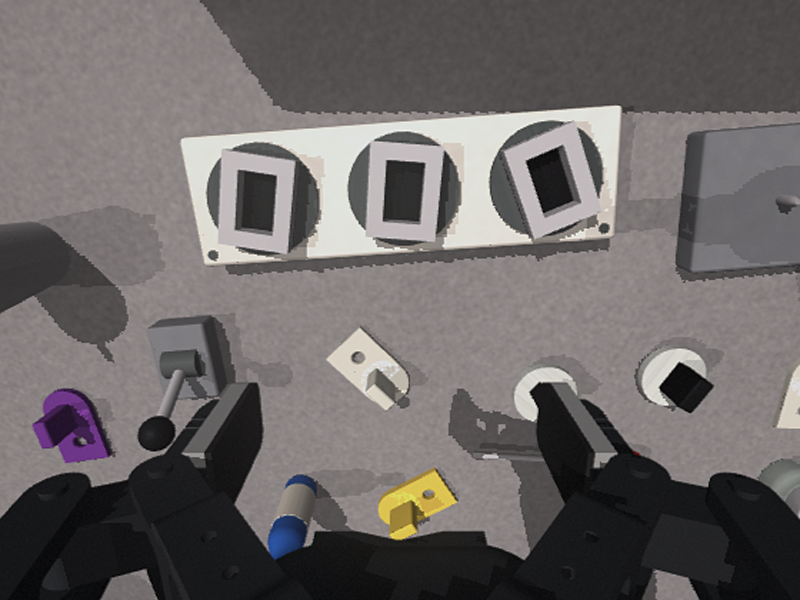

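```bash
cat > m.py <<'E'
from h import *
import pickle
L=pickle.load(open('L.pkl','rb'));Rr=pickle.load(open('R.pkl','rb'))
g=lambda d,u,v,z: toz(d,u*.7,v*.7,z)
for n,q in {'s0':[(222,149),(298,157),(289,253),(218,245)],'s1':[(369,138),(441,146),(437,242),(366,238)],'s2':[(504,151),(575,122),(602,207),(537,238)]}.items():
    p=np.array([g(L,u,v,50) for u,v in q]); e=[np.linalg.norm(p[i]-p[i-1]).round() for i in range(4)]
    # long sides: BL->TL and BR->TR
    v=(p[0]-p[3])+(p[1]-p[2]); print(n,p.mean(0).round(1),e,'ang',round(math.atan2(v[1],v[0]),3))
b=np.array([g(L,u,v,28) for u,v in [(181,138),(619,107),(613,240),(208,264)]]);print('bed',b.round(),b.mean(0).round(1), 'yaw',[round(math.atan2(*(b[i]-b[j])[::-1])-math.pi/2,3) for i,j in ((0,1),(3,2))])
r=np.array([g(Rr,u,v,28) for u,v in [(199,131),(529,104),(530,248),(226,271)]]);print('rack',r.round(),r.mean(0).round(1),'yaw',[round(math.atan2(*(r[i]-r[j])[::-1])-math.pi/2,3) for i,j in ((0,1),(3,2))])
print('pins',g(Rr,286,201,44).round(1),g(Rr,451,187,44).round(1))
print('fB hole',g(L,358,357,6).round(1),'tab',g(L,378,385,40).round(1))
print('fA tab',g(Rr,402,392,40).round(1), 'arc', g(Rr,403,355,6),'square',g(Rr,378,428,6),g(Rr,425,430,6))
print('h3',g(Rr,120,396,22),'tab',g(Rr,108,406,56),' L:',g(L,672,375,22),g(L,686,387,56))
print('h2',g(Rr,243,376,22),'L',' h1',g(Rr,569,384,22), 'h3L',g(L,545,394,22))
print('lever tip',g(L,157,433,95),g(L,180,365,35))
E
python3 m.py
```

```text
s0 [609. 292.] [np.float64(69.0), np.float64(53.0), np.float64(70.0), np.float64(53.0)] ang -0.16
s1 [615.9 185.7] [np.float64(71.0), np.float64(51.0), np.float64(68.0), np.float64(53.0)] ang -0.037
s2 [623.8  77.3] [np.float64(68.0), np.float64(52.0), np.float64(64.0), np.float64(51.0)] ang 0.426
bed [[654. 350.]
 [675.  28.]
 [577.  20.]
 [558. 342.]] [615.8 185.1] yaw [0.064, 0.058]
rack [[ 658.  -43.]
 [ 676. -286.]
 [ 570. -295.]
 [ 552.  -51.]] [ 614.1 -168.8] yaw [0.075, 0.075]
pins [ 609.  -107.5] [ 618.8 -228.9]
fB hole [466.  226.2] tab [455.9 206.9]
fA tab [ 448.8 -193.1] arc [ 467.48636182 -194.2360576 ] square [ 391.77760587 -170.49950029] [ 389.46451077 -215.25007475]
h3 [435.55536788  58.11013022] tab [445.46423821  47.15429633]  L: [455.23580856 -51.02303951] [461.7850075  -42.53154777]
h2 [455.00007075 -53.44166203] L  h1 [ 446.4228252  -340.99899265] h3L [436.85247449  59.06900713]
lever tip [446.19893814 367.96511475] [472.48772699 373.55756348]
```

```bash
cat >> h.py <<'E'
def box(x0,x1,y0,y1,z0,z1): return np.array([(x,y,z) for x in (x0,x1) for y in (y0,y1) for z in (z0,z1)],float)
def cyl(cx,r,z0,z1): return np.array([(cx+r*math.cos(a),r*math.sin(a),z) for a in np.linspace(0,2*math.pi,24) for z in (z0,z1)])
TAB=[box(-15,15,-7,7,22,56)]
FORM=[np.vstack([box(-27,27,-22,22,0,6),cyl(27,22,0,6)]),box(17,43,-6,6,6,40)]
def render(d,parts,x,y,th,shape):
    m=np.zeros(shape,np.uint8); c,s=math.cos(th),math.sin(th)
    for p in parts:
        w=np.c_[x+c*p[:,0]-s*p[:,1],y+s*p[:,0]+c*p[:,1],p[:,2],np.ones(len(p))]
        q=w@np.linalg.inv(d['M']).T
        uv=np.c_[d['cx']+f(d)*q[:,0]/-q[:,2],d['cy']-f(d)*q[:,1]/-q[:,2]]*4
        hull=cv2.convexHull(uv.astype(np.float32)).round().astype(np.int32)
        cv2.fillConvexPoly(m,hull,255,shift=2)
    return m
def locate(d,kind,x,y,th0s,tabpoint=True):
    """fit head (black tab) or former by silhouette; origin = head axis / former hole. returns x,y,th,iou"""
    from scipy.optimize import minimize
    im=d['image'].astype(int)
    mask=(im.max(2)<52) if kind=='head' else ((im.min(2)>125)&(im[:,:,0]-im[:,:,2]>8))
    parts=TAB if kind=='head' else FORM
    win=cv2.dilate(render(d,[cyl(0,75 if kind!='head' else 55,10,40)],x,y,0,mask.shape),None)>0
    mask=(mask&win).astype(np.uint8)
    n,lab,st,_=cv2.connectedComponentsWithStats(mask)
    cu,cv_=proj(d,np.array([x,y,40 if kind=='head' else 10]))
    # nearest sizable component
    best=None
    for i in range(1,n):
        if st[i,4]<(150 if kind=='head' else 500): continue
        yy,xx=np.nonzero(lab==i); dd=np.min(np.hypot(xx-cu,yy-cv_))-st[i,4]/1e3
        if best is None or dd<best[0]: best=(dd,i)
    mask=lab==best[1]
    def cost(p):
        m=render(d,parts,p[0],p[1],p[2]/30,mask.shape)>0
        return 1-(m&mask).sum()/max((m|mask).sum(),1)
    rs=[]
    for th in th0s:
        r=minimize(cost,[x,y,th*30],method='Nelder-Mead',options=dict(initial_simplex=np.array([[x,y,th*30],[x+8,y,th*30],[x,y+8,th*30],[x,y,th*30+8]]),xatol=.1,fatol=1e-4,maxiter=200)); rs.append(r)
    r=min(rs,key=lambda r:r.fun)
    return r.x[0],r.x[1],r.x[2]/30,1-r.fun,mask
E
python3 - <<'E'
from h import *
import pickle
tiles=[]
for x,y,z in [(609,293,50),(616,185,50),(622.5,77.5,50),(609,-107,28),(618.5,-230,28)]:
    down(x,y,z+185,-math.pi/2); ctrl.wait(.25); d=cam('wrist')
    tiles.append(rect(d,x-52,x+52,y-52,y+52,z,2.5))
down(455,-53,225,-math.pi/2); ctrl.wait(.25); d=cam('wrist'); pickle.dump(d,open('h2.pkl','wb'))
r=locate(d,'head',455,-53,[-.8,0,.8,1.57]); print(r[:4])
im=d['image'][:,:,::-1].copy()
m=render(d,TAB,*r[:3],im.shape[:2]); cv2.drawContours(im,cv2.findContours(m,0,2)[0],-1,(0,0,255),1)
u,v=map(int,proj(d,np.array([455,-53,40]))); t=cv2.resize(im[v-65:v+65,u-65:u+65],(260,260)); tiles.append(t)
cv2.imwrite('pics/mont.png',np.vstack([np.hstack(tiles[:3]),np.hstack(tiles[3:])]))
print(ctrl.read_state()['time_s'])
E
```

```text
(np.float64(453.3220924882445), np.float64(-51.980922553338225), np.float64(2.714443337434548), np.float64(0.844106463878327))
10.25
```

View pics/mont.png

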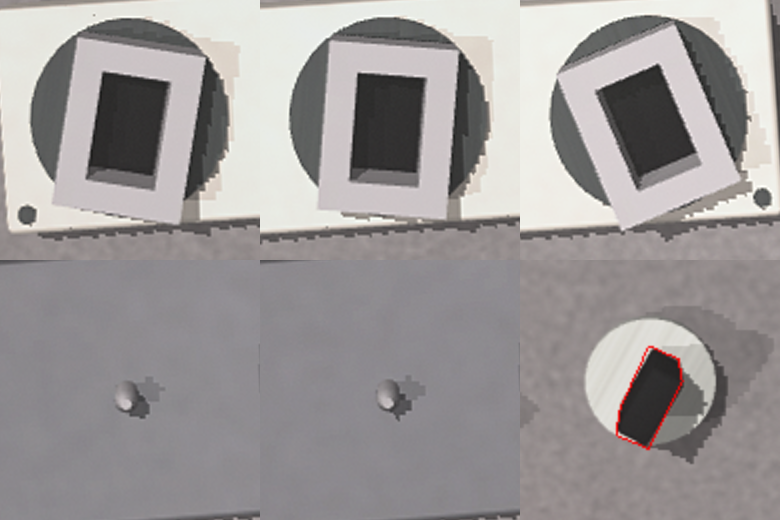

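Close-ups give:
- **Sockets:** s0 (608.8, 293.1, −0.15 rad), s1 (616.4, 185.7, −0.065), s2 (623.4, 77.8, 0.40).
- **Pins:** p0 (608.6, −105.8), p1 (618.1, −229.3), 124 mm apart as specified.

The tab fit on the middle head matches its outline, so I'll pick that head up first.

```bash
cat >> h.py <<'E'
SOCK=[(608.8,293.1,-.15),(616.4,185.7,-.065),(623.4,77.8,.40)]
PIN=[(608.6,-105.8),(618.1,-229.3)]
RACKYAW=.075
def wrap(a): return (a+math.pi)%(2*math.pi)-math.pi
def fz(): ctrl.wait(.04); return ctrl.read_state()['wrist_force'][2]
def find(kind,x,y,ths=(-.8,0,.8,1.57),tag=None):
    hx,hy=x,y
    down(hx,hy,225,-math.pi/2); ctrl.wait(.25); d=cam('wrist')
    r=locate(d,kind,x,y,ths)
    im=d['image'][:,:,::-1].copy(); m=render(d,TAB if kind=='head' else FORM,*r[:3],im.shape[:2])
    cv2.drawContours(im,cv2.findContours(m,0,2)[0],-1,(0,0,255),1)
    u,v=map(int,proj(d,np.array([x,y,20]))); im=im[max(v-90,0):v+90,max(u-120,0):u+120]
    cv2.imwrite(f'pics/{tag}.png',cv2.resize(im,None,fx=2,fy=2))
    print(tag,np.round(r[:4],3)); return r[:4]
def pick(x,y,yaw,zg,F=35):
    down(x,y,zg+54+60,yaw); down(x,y,zg+54,yaw,lambda p,o:ctrl.servo_line(p,o,100))
    ctrl.close_gripper(F); w=ctrl.read_state()['width']
    ctrl.servo_line([x,y,230],speed=200); s=ctrl.read_state(); print('width',round(w,3),round(s['width'],3),'t',s['time_s']); return s['width']
def seat(sx,sy,phi,zg=44,lim=7):
    yaw0=-math.pi/2+phi; zt=50-14+zg+54; down(sx,sy,230,yaw0)
    line=lambda x,y,z,a,v:ctrl.servo_line([x,y,z],[math.pi,0,a],v)
    line(sx,sy,zt+20,yaw0,150); ctrl.wait(.2); b=fz()
    def press(x,y,a,z0,zend):
        z=z0
        while z>zend:
            z-=1; line(x,y,z,a,25); F=fz()-b
            if F>lim: return z,F
        return z,F
    offs=[(0,0,0),(0,0,.09),(0,0,-.09)]+[(2.5*math.cos(t),2.5*math.sin(t),0) for t in np.arange(0,6.2,math.pi/3)]+[(0,0,.18),(0,0,-.18)]+[(3*math.cos(t),3*math.sin(t),q) for q in(.1,-.1) for t in np.arange(0,6.2,math.pi/3)]
    for o in offs:
        x,y,a=sx+o[0],sy+o[1],yaw0+o[2]
        if o!=offs[0]: line(x,y,zt+16,a,60)
        z,F=press(x,y,a,zt+(20 if o==offs[0] else 16),zt-2)
        print('try',np.round(o,2),'z-zt',round(z-zt,1),'F',round(F,1))
        if z<zt+8: break
    else: return False
    # relieve side load, wiggle down
    k=0
    while z>zt+1.5 and k<6:
        k+=1; line(x,y,z+1,a+.04*(-1)**k,30); z,F=press(x,y,a+.04*(-1)**k,z+1,zt-2); print(' wig',round(z-zt,1),round(F,1))
    s=ctrl.read_state(); print('seat',s['tool_pos'].round(1),np.round(s['wrist_force'],1),'t',s['time_s']); return z
def letgo():
    ctrl.release(); p=tz(); ctrl.servo_line([p[0],p[1],230],speed=200)
E
python3 - <<'E'
from h import *
r=find('head',453.3,-52,(-.4,.0,-.8),'h2a')
if pick(r[0],r[1],wrap(2*(r[2]+math.pi/2))/2-(math.pi if wrap(2*(r[2]+math.pi/2))/2>0 else 0),44)>.05:
    seat(*SOCK[2])
E
```

```text
h2a [ 4.52595e+02 -5.22090e+01 -4.32000e-01  8.42000e-01]
width 0.156 0.159 t 13.5
try [0 0 0] z-zt -1 F 7.7
seat [623.7  77.8 134.3] [-2.1  0.1  5.9] t 21.3917
```

Run:
```python
from h import *
letgo()
r=find('head',436,58.5,(.4,.94,1.4),'h3a')
y=wrap(2*(r[2]+math.pi/2))/2; y-=math.pi if y>0 else 0
if math.hypot(r[0]-436,r[1]-58.5)<8 and r[3]>.75 and pick(r[0],r[1],y,44)>.05: print(seat(*SOCK[1]))
```

```text
h3a [435.315  58.875   0.74    0.84 ]
width 0.156 0.16 t 26.7417
try [0 0 0] z-zt -2 F 10.3
seat [616.8 185.8 134.3] [-5.3 -1.2  8.7] t 35.0333
132
```

View pics/h3a.png

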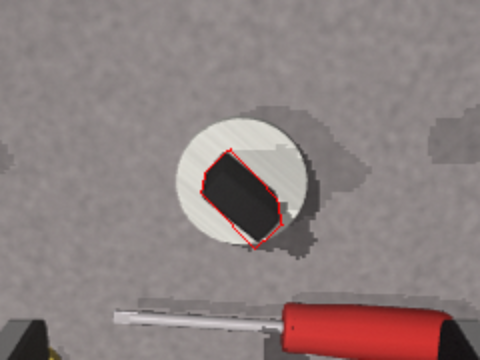

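The head h3 tab outline fits well, and both heads stopped at the home height (TCP 134.3 mm). Next is the right-hand head, h1.

Run:
```python
from h import *
letgo()
r=find('head',446.4,-341,(-.8,0,.8,1.57),'h1a')
y=wrap(2*(r[2]+math.pi/2))/2; y-=math.pi if y>0 else 0
print('yaw',y)
if math.hypot(r[0]-446.4,r[1]+341)<8 and r[3]>.75 and pick(r[0],r[1],y,44)>.05: print(seat(*SOCK[0]))
```

```text
h1a [ 443.559 -341.08    -1.387    0.834]
yaw -2.958183773396976
width 0.155 0.152 t 42.1167
try [0 0 0] z-zt -1 F 7.2
seat [609.  293.2 134.2] [-2.  -0.9  6.1] t 51.475
133
```

```bash
cat >> h.py <<'E'
def lay(hx,hy,phi,dyaw,zg=29,lim=5):
    """phi: former direction at the pin, dyaw: tool yaw minus former direction"""
    zt=28+zg+54; a=phi+dyaw
    P=lambda ox,oy:(hx+ox+30*math.cos(phi),hy+oy+30*math.sin(phi))
    down(*P(0,0),230,a); line=lambda o,z,v:ctrl.servo_line([*P(*o),z],[math.pi,0,a],v)
    line((0,0),zt+24,150); ctrl.wait(.2); b=fz()
    offs=[(0,0)]+[(r*math.cos(t),r*math.sin(t)) for r in (2.5,4.5) for t in np.arange(0,6.2,math.pi/4)]
    for o in offs:
        z=zt+24 if o==(0,0) else zt+19; line(o,z,60)
        while z>zt-1:
            z-=1; line(o,z,25); F=fz()-b
            if F>lim: break
        print('lay',np.round(o,1),'z-zt',round(z-zt,1),'F',round(F,1))
        if z<zt+3: print(tz().round(1)); return True
    return False
def do_former(x,y,ths,pin,tag):
    r=find('former',x,y,ths,tag); th=r[2]
    if math.hypot(r[0]-x,r[1]-y)>10 or r[3]<.75: return print('bad fit')
    dyaw=math.pi/2 if -math.pi<=wrap(th+math.pi/2)<=0 else -math.pi/2
    yaw=wrap(th+dyaw)
    if pick(r[0]+30*math.cos(th),r[1]+30*math.sin(th),yaw,29,25)<.05: return print('miss')
    return lay(*pin,-math.pi/2+RACKYAW-dyaw,dyaw)
E
python3 - <<'E'
from h import *
letgo()
print(do_former(466,226,(-2.05,-1.8,-2.3),PIN[0],'fB'))
E
```

```text
fB [459.908 222.508  -2.373   0.784]
width 0.136 0.135 t 56.8583
lay [0 0] z-zt 15 F 6.7
lay [2.5 0. ] z-zt 15 F 6.0
lay [1.8 1.8] z-zt 15 F 7.0
lay [0.  2.5] z-zt 15 F 5.9
lay [-1.8  1.8] z-zt 14 F 8.8
lay [-2.5  0. ] z-zt 13 F 8.1
lay [-1.8 -1.8] z-zt 15 F 5.2
lay [-0.  -2.5] z-zt 15 F 6.2
lay [ 1.8 -1.8] z-zt 14 F 9.4
lay [4.5 0. ] z-zt 15 F 6.2
lay [3.2 3.2] z-zt 15 F 5.4
lay [0.  4.5] z-zt 15 F 6.6
lay [-3.2  3.2] z-zt 14 F 6.0
lay [-4.5  0. ] z-zt -1 F 9.3
[ 573.9 -108.   111.2]
True
```

View pics/fB.png

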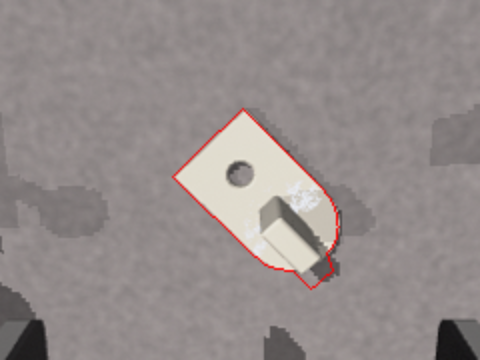

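The former dropped over pin0 with a −4.5 mm offset. My plate model had its hole 7 mm too far from the square end, since the picture shows it about 20 mm from that end. I'll correct the model and do former A.

```bash
sed -i 's/box(-27,27,-22,22,0,6),cyl(27,22,0,6)/box(-20,34,-22,22,0,6),cyl(34,22,0,6)/' h.py
python3 - <<'E'
from h import *
letgo()
print(do_former(411,-193,(-.15,0.05,.2),PIN[1],'fA'))
E
```

```text
fA [ 4.11223e+02 -1.91703e+02 -2.90000e-02  7.32000e-01]
bad fit
None
```

View pics/fA.png

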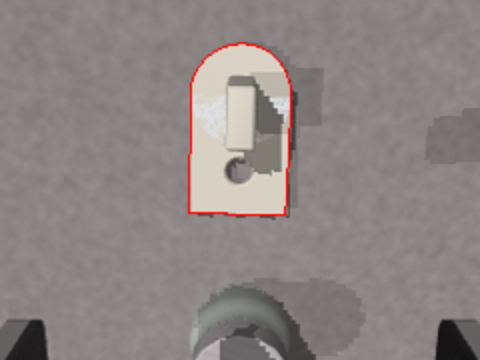

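The outline fits plate A exactly; only the tab's own shadow lowers the score. I'll proceed.

```bash
sed -i 's/r\[3\]<.75/r[3]<.65/' h.py
python3 - <<'E'
from h import *
print(do_former(411,-192,(-.15,-.03,.1),PIN[1],'fA2'))
print(ctrl.read_state()['time_s'])
E
```

```text
fA2 [ 4.11586e+02 -1.91572e+02 -2.50000e-02  7.69000e-01]
width 0.134 0.137 t 92.4
lay [0 0] z-zt -1 F 6.3
[ 648.3 -227.2  111.2]
True
101.8167
```

Run:
```python
from h import *
import pickle
letgo()
out=[]
for n,(x,y) in {'R2':(600,-190),'L2':(600,190)}.items():
    down(x,y,320,-math.pi/2); ctrl.wait(.3); d=cam('wrist'); pickle.dump(d,open(n+'.pkl','wb')); out.append(cv2.resize(d['image'][:,:,::-1][:310],(720,399)) if 0 else d['image'][:300,:,::-1])
cv2.imwrite('pics/chk.png',np.vstack(out))
print(ctrl.read_state()['time_s'])
```

```text
105.9
```

View pics/chk.png

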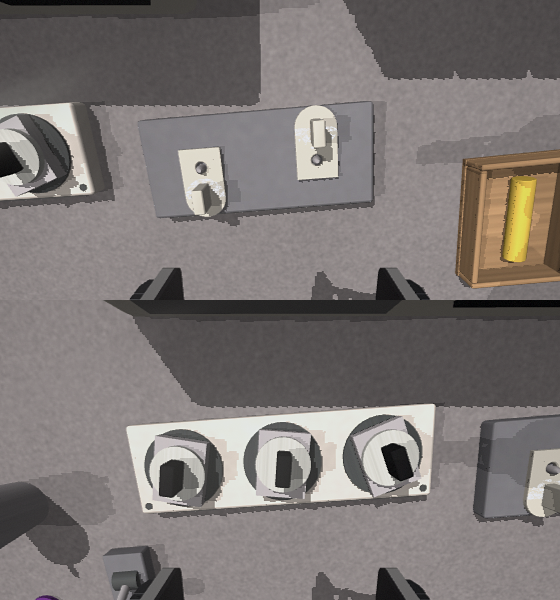

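All three heads sit square and centred in their sockets, and both former holes show their pins. Next, the lever: push with closed fingers from its −x side.

Run:
```python
from h import *
ctrl.close_gripper(20)
a=.15; yaw=-math.pi/2+a; D=np.array([math.cos(a),math.sin(a)]); P=np.array([472,373.])
z=150
pt=lambda s:[*(P+s*D),z]
q=pt(-85); down(q[0],q[1],240,yaw); ctrl.servo_line(q,speed=150); ctrl.wait(.2)
b=ctrl.read_state()['wrist_force']; log=[]
for s in np.arange(-80,46,3):
    ctrl.servo_line(pt(s),speed=60); ctrl.wait(.03)
    F=(ctrl.read_state()['wrist_force']-b)[:2]@D; log.append((int(s),round(float(F),1)))
    if F<-22: break
print(log)
ctrl.servo_line(pt(s-40)); p=tz(); ctrl.servo_line([p[0],p[1],260],speed=250)
down(560,300,320,-math.pi/2); ctrl.wait(.3); d=cam('wrist')
t=[d['image'][:,:,::-1]]
down(600,-190,320,-math.pi/2); ctrl.wait(.3); d=cam('wrist'); t.append(d['image'][:180,:,::-1])
cv2.imwrite('pics/lev.png',np.vstack(t)); print(ctrl.read_state()['time_s'])
```

```text
[(-80, -0.4), (-77, -1.2), (-74, -0.4), (-71, -0.4), (-68, -0.3), (-65, -1.9), (-62, -2.1), (-59, -0.6), (-56, -1.3), (-53, -1.9), (-50, -0.8), (-47, -1.8), (-44, -1.1), (-41, -0.9), (-38, -1.2), (-35, -1.2), (-32, -0.9), (-29, -0.2), (-26, -0.4), (-23, -0.1), (-20, -0.3), (-17, -0.9), (-14, -0.8), (-11, -1.9), (-8, -0.4), (-5, -1.2), (-2, -1.4), (1, -1.2), (4, -0.9), (7, -1.7), (10, -10.1), (13, -17.0), (16, -23.9)]
122.1917
```

View pics/lev.png

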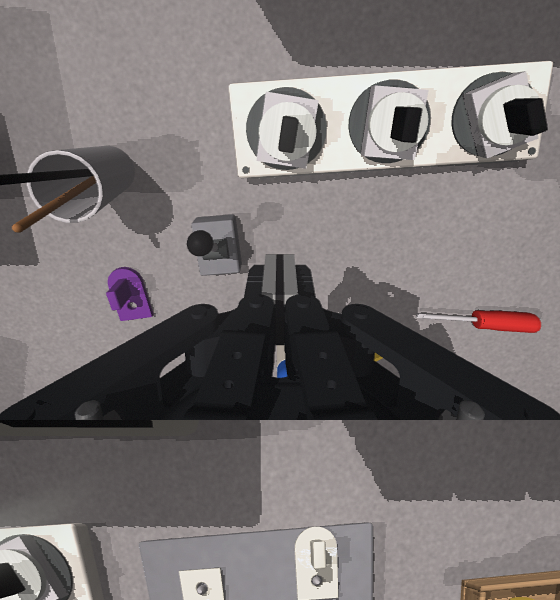

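Run:
```python
from h import *
down(560,300,320,-math.pi/2); ctrl.wait(.3); d=cam('wrist')
for z in (95,100,105,110): print(z,toz(d,200,243,z).round(1))
print('block top-ish',[toz(d,u,v,25).round() for u,v in((195,218),(237,214),(240,273),(197,275))])
s=cam('side'); im=s['image'][:,:,::-1]; cv2.imwrite('pics/side1.png',cv2.resize(im[180:360,100:340],None,fx=3,fy=3,interpolation=cv2.INTER_CUBIC))
```

```text
95 [509.1 375.5]
100 [511.3 374.2]
105 [513.4 372.9]
110 [515.6 371.6]
block top-ish [array([510., 397.]), array([515., 348.]), array([439., 348.]), array([436., 400.])]
```

View pics/side1.png

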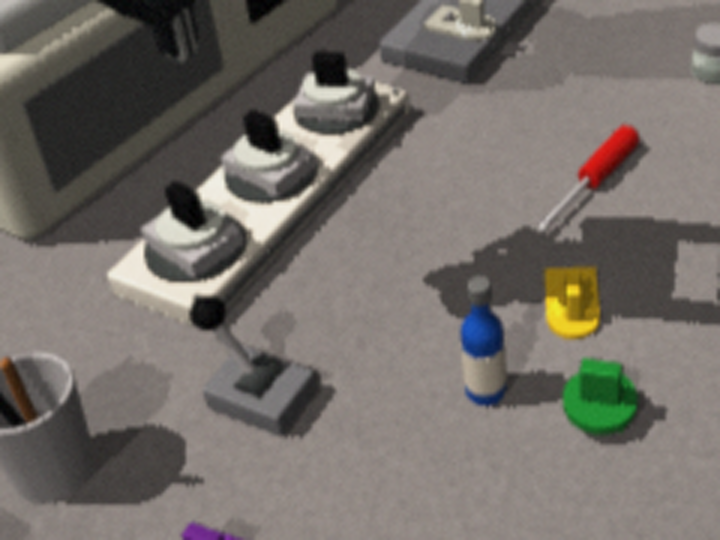

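The lever tip is now at x≈511, about 37 mm beyond its pivot, which is full throw. The flanges are flush on the noses and nothing else has been disturbed. Handing in.

```bash
python3 -c "
from workcell import ctrl
print(ctrl.hand_in(), ctrl.read_state()['time_s'])"
```

```text
the job is handed in; nothing more can be done
the job is handed in; nothing more can be done
```

The bench is set up and the job is handed in, at about 124 s of the 210 s allowed. No verdict was reported, so the points below are my own checks.

- **Heads:** All three heads were there, and each is seated in its own socket. Each dropped in on the first try with 7–10 N of pressure. The tool stopped at 134.2–134.3 mm against the expected 134 mm, so the flanges are home.
- **Formers:** Both lie flat over their own pins, with the tool stopping at 111.2 mm against the expected 111 mm. The first was blocked 13 times on its pin, at under 10 N. My model had its hole about 7 mm off, and a 4.5 mm shift let it drop on. I corrected the model, and the second went on first time.
- **Lever:** I pushed it over until it met its stop at about 24 N. Its tip went from about 26 mm on the robot side of the pivot to about 37 mm beyond it.
- **Final pictures:** All heads and formers were still in place after the lever was thrown. The bottle, screwdriver and jar, as far as the last side view shows them, looked undisturbed. The spectacles were not in those last views, and I never worked close to them.
- **Disagreement:** In the first rough measurement the side camera differed from the scene camera by up to about 20 mm. I relied on the wrist camera, which agreed with the known sizes.

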